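# Ready the pantry's photo stand

### The job

Get the pet-food pantry's photo stand ready for a label shot: gently lower the clear blue-framed cover down onto its rubber stops, then squeeze in the red release button on the camera mast's grip and, keeping it squeezed, pull the mast straight up past its first stop to the second, topmost stop. Finish while still holding it there, fully extended with the button squeezed (its return spring would draw it back down). Leave the tins and the bowl where they stand.

Things in the scene. Friction and masses are not known exactly. Their poses are not given: they have to be found in the camera images.
- tray: Grey photo tray, fixed, 200 x 200 x 12 mm, a label card on its face. Origin: centre of its underside, on the work surface. Its y axis is parallel to the cover's hinge, which runs along its far (+x) edge; its -x edge is nearest the robot.
- cover (a joint): Hinge angle of the clear cover, rad: 0 = flat on its two rubber stops, 1.57 = upright, up to 1.75 = leaning slightly back. Starts raised. A friction hinge: it stays at any angle it is left at; 1 to 4 N near the free edge swings it. To lower it, push its far (+x) face towards the robot, then down.
- cover_hinge (a point): Middle of the hinge line: tray x +90 mm, 22 mm above the work surface; fixed, axes as the tray's. The cover is a plate in the plane through this line, 6 mm thick (3 mm either side), 170 mm wide along the hinge, reaching 165 mm from it. At angle a its free edge lies -165 cos(a) mm along tray x and 165 sin(a) mm up from here.
- cover_edge (a point): Middle of the cover's free edge, on the face that is uppermost when it is down (then 25 mm above the work surface). Turns with the cover: z is that face's normal, x points from the free edge to the hinge. The edge strip is blue, 22 mm wide.
- mast: Camera mast, fixed: dark base plate 100 x 100 x 14 mm with a grey square tube 36 mm wide and a black 44 mm collar up to height 115 mm. Origin: centre of the underside. z is the mast's axis; the red button is on the +x side of the grip, the camera lens looks to -y.
- mast_head (a joint): Telescope extension, m: 0 = home (starts here, latched), 0.060 = first stop, 0.120 = second stop, end of travel. Latched (1 mm play) unless the button is in; with the button held in it runs past the first stop to the second. A return spring pulls it down (4 to 8 N lift it); let go, it sinks until the latch, its button out, catches at a stop.
- release_button (a joint): Travel of the red release button, m: 0 = out, 0.006 = fully in; the latch is free beyond 0.004. Sprung: 2 N to start, 6.5 N fully in. It moves along the mast's -x, into the grip, so squeezing the grip between two fingers along the mast's x axis presses it.
- grip (a point): Centre of the grey grip post, 26 x 26 mm, on the mast axis, 183 mm up when home; rises with the telescope; axes as the mast's. Post: 33 mm below to 23 mm above here; black camera housing under it, 44 mm along x, y -50 to +20 mm. Red button on +x: 20 (y) x 42 mm tall, centred at this height, its face 19 mm from the axis when out, 13 when in. Grip 32 mm across, 26 squeezed.
- purple_tin: Bystander: pet-food tin with a purple band, radius 33 mm, 60 mm tall, loose. Origin: centre of its underside.
- green_tin: Bystander: pet-food tin with a green band, radius 37 mm, 85 mm tall, loose. Origin: centre of its underside.
- bowl: Bystander: blue feeding bowl, rim radius 50 mm, 40 mm tall, loose. Origin: centre of its underside.

How it is judged:
By the outcome, as a careful person would: the job done as asked, in the order asked, and still so for the second after the job is handed in, while the arm keeps its last pose, push and grip.
It also fails if it takes over 48 s, if anything falls off the work surface, if the arm or the gripper's body presses on something with over 40 N, if the wrist force passes 120 N, or if a joint passes its speed limit or range.

### The arm

A 6-joint arm with a two-finger parallel gripper is mounted at the origin on the work surface. World frame = base frame: x ahead of the robot, y to its left, z up, the work surface at z = 0. Lengths are in m, angles in rad, forces in N, time in s.
With the tool pointing down it reaches from about 0.225 to 0.875 m from the base axis. Payload 3.4 kg.
Tool frame: the origin (TCP) lies where the fingers leave the gripper's body, on its centre line; the fingertips stand 73 mm ahead of it and the grasp point (between the pads) lies 54 mm ahead of it (manip.grip_point_offset is the distance from the TCP to the grasp point, in m); z points along the fingers, y is the line along which they close (so a half turn about z gives the same grasp; the last joint's range is limited). The gripper opens to 85 mm and grips with 20 to 120 N. Pads are 22 mm wide; open, the fingers measure 114 mm over their backs; the gripper's body (76 mm by 85 mm) begins 54 mm behind the grasp point. The pads swing forward as they close: fully open they stand 13 mm farther back than shut.
Start: joints at [1.05, 0.276, 1.505, -0, 1.361, -0.121], TCP at [0.224, 0.53, 0.304] pointing down, gripper open.
Joint ranges: [-2.89, 2.89], [-0.75, 2.08], [0.22, 2.7], [-1.18, 4.32], [0.11, 2.71], [-2.7, 2.7]. Speed limits (rad/s): [2.57, 2.57, 3.14, 3.14, 3.14, 3.14].

### API

Orientations are given as a unit quaternion [w, x, y, z].
In Python, from rig import sensors, cams, manip, spotter gives the robot as it stands.
- The arm moves only by the tool drive_tool, never from a script. Its argument "targets" is a list of rows, each a list of 4 numbers: the shift along the world's x, y, z in m, then the turn about the world's z in degrees. In form: [[dx, dy, dz, spin], ...]. A call has exactly 5 rows; each row shifts and turns the commanded pose from where the row before left it; what a row does not reach is not made up. A row lasts 1/8 s, in which the tool goes at most 62.5 mm and 10.7 degrees, less where a joint would pass 70% of its speed; a pose out of reach is approached as far as the arm can. A call is refused whole if a number of a shift passes 0.0625 or a number of a turn 10.7, either way. A call with a gripper value outside its range is refused whole. "jaw" is the finger opening in m, from 0 to 0.0854, set as the call begins (left out, the last holds). The fingers move at their own pace and stop on an object; "force" is the grip in N (left out, the last holds). Time passes only in rows, so rows that do not move let the fingers close, or fill a call up. It gives the time, the measured TCP pose, the force and the opening at its end, in the units of the state.
- sensors.get_state(): the state, without advancing time (a new reading comes with each control period).
- cams.get_image(name): name is "scene" or "top"; returns a dict with "color" (384x512x3 uint8, red, green, blue), "intrinsics" (3x3 intrinsics, pixels), "D" ([k1, k2, p1, p2, k3] as OpenCV has them; the pictures are not rectified), "R" (3x3) and "t" (3): a world point X has camera coordinates R X + t. Camera axes: x right, y down, z forward; pixel columns grow to the right and rows downward; lengths in m; the calibration is good to about 2 mm. A picture is of the moment at which its call begins. There is no depth.
- manip.sign_off(): hands the job in, once; it reports no verdict.
Trained networks look in the newest picture that a camera, given by its name, has taken for a name from the list of things; names that differ only in an ending like _2 or _b are one class to them, and where a whole thing is asked for, a point or a joint stands for the part that bears it (a point fixed in the world has none). Each returns a list of dicts, best first, with "score" (0 to 1); they miss things now and then, are a little off and sometimes report something else, mostly with a low value. They report only what shows in the picture. A call takes as long as a camera call.
- spotter.find_in(query, camera): "point" ([x, y, z] in m, in world coordinates, good to about 4 mm: the middle of the surface that is visible of it).
- spotter.landmark_of(query, camera): "point" ([x, y, z] in m, in world coordinates, good to about 4 mm: a listed point, or the origin of a listed thing).
The state is a dict: "clock": time; "qpos": joint angles; "qd": joint speeds; "effort": joint torques, N m; "position": TCP position; "ee_rot": TCP orientation; "contact_force": force on the tool from outside, world axes, zero at the start; "moment": the same for the moment, N m; "width": finger opening in m.
Only numpy, scipy, OpenCV 4.12 (cv2) and the standard library are available. Lean on these libraries where they do the work, as an engineer would, in place of code of your own. Each camera call takes 0.05 s, during which the arm holds its last target. There are 200 camera calls.

## Working session

There is one attempt and no reset: what is moved stays moved. The work goes in short steps, Python scripts to look and compute and a tool call to move; the robot and the scene stay as the last step left them, time stands still between calls to the robot, and variables do not carry over. Pictures are saved under pics/ and viewed, on a budget of 10 in all, crops included, one or two more only if the job needs it, and the job is handed in when it is done.

Besides the shell and the picture viewer there is one more tool, called by a JSON object that holds its "method" and its "body", one argument or row to a line. drive_tool: Moves the arm, as the interface text tells. Its arguments: {"type":"object","properties":{"targets":{"type":"array","items":{"type":"array","items":{"type":"number"}}},"jaw":{"type":"number"},"force":{"type":"number"}},"required":["targets"]}

```bash
mkdir -p pics; cat > h.py <<'E'
from rig import sensors, cams, manip, spotter
import numpy as np, cv2
def snap(n,f):
    im=cams.get_image(n); cv2.imwrite('pics/'+f,im['color'][:,:,::-1]); return im
def proj(im,P):
    r,_=cv2.Rodrigues(np.array(im['R'])); return cv2.projectPoints(np.array(P,float).reshape(-1,1,3),r,np.array(im['t'],float),np.array(im['intrinsics'],float),np.array(im['D'],float))[0].reshape(-1,2)
E
python3 - <<'E'
from h import *
a=snap('scene','s0.png');b=snap('top','t0.png')
for q in ['tray','cover_hinge','cover_edge','mast','grip','release_button','purple_tin','green_tin','bowl']:
    for c in ['scene','top']:
        print(q,c,[(np.round(d['point'],3).tolist(),round(d['score'],2)) for d in spotter.landmark_of(q,c)[:2]] if q not in['release_button'] else [(np.round(d['point'],3).tolist(),round(d['score'],2)) for d in spotter.find_in(q,c)[:2]])
print(sensors.get_state(), manip.grip_point_offset)
for i in (a,b): print(-np.array(i['R']).T@i['t'])
E
```

```text
tray scene [([0.468, -0.18, -0.005], 0.87)]
tray top [([0.466, -0.175, -0.001], 0.96), ([0.509, 0.225, 0.184], 0.56)]
cover_hinge scene [([0.515, 0.226, 0.179], 0.75), ([0.554, -0.184, 0.023], 0.69)]
cover_hinge top [([0.556, -0.179, 0.025], 0.78)]
cover_edge scene [([0.564, -0.176, 0.189], 0.87)]
cover_edge top [([0.566, -0.179, 0.187], 0.6)]
mast scene [([0.51, 0.223, -0.003], 0.63)]
mast top [([0.506, 0.223, -0.002], 0.56)]
grip scene [([0.513, 0.226, 0.18], 0.89)]
grip top [([0.509, 0.223, 0.184], 0.76)]
release_button scene [([0.524, 0.217, 0.187], 0.5)]
release_button top []
purple_tin scene [([0.358, 0.118, -0.002], 0.56)]
purple_tin top [([0.356, 0.12, -0.001], 0.81)]
green_tin scene [([0.735, 0.058, 0.003], 0.68)]
green_tin top [([0.728, 0.054, 0.004], 0.76)]
bowl scene [([0.732, 0.291, -0.0], 0.67)]
bowl top [([0.733, 0.296, -0.003], 0.68)]
{'clock': 1.0, 'qpos': array([ 1.05002963e+00,  2.75892589e-01,  1.50491821e+00, -1.86110025e-05,
        1.36071137e+00, -1.20982626e-01]), 'qd': array([ 0.00045732,  0.00089369,  0.00135024,  0.00172192,  0.00016023,
       -0.00125454]), 'effort': array([ 5.96523460e-04, -4.16673267e+01, -2.46102655e+01, -2.57616020e-04,
        4.55803747e-04, -2.01791096e-06]), 'position': array([0.22380841, 0.52966951, 0.30392497]), 'ee_rot': array([1.97518935e-05, 1.98561616e-01, 9.80088406e-01, 3.05735084e-05]), 'contact_force': array([ 0.49938732, -0.71291777,  0.16645709]), 'moment': array([0.00472568, 0.00909978, 0.03277733]), 'width': 0.08503140722786796} 0.0539
[ 0.91624722 -0.35420503  0.67201651]
[0.3428717  0.05899822 1.04143537]
```

View pics/s0.png

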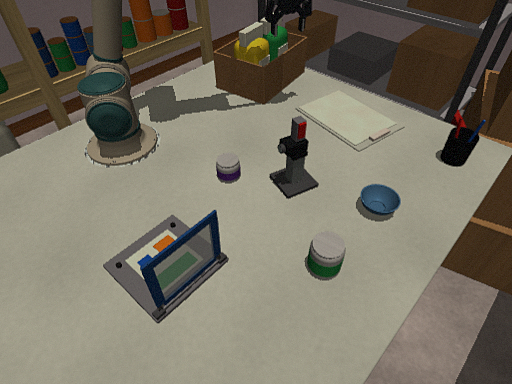

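View pics/t0.png

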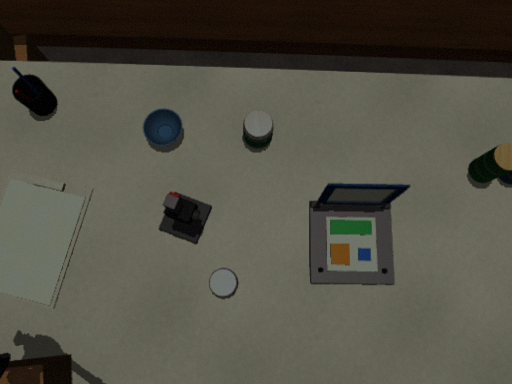

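The scene picture shows the cover upright with its hinge at (157–225, 315–260) and the red button at (301, 130) facing the camera. In the top picture the mast base has an edge from (211, 204) to (197, 242), so mast yaw is about −20°. The tray's yaw is about 0.

I'll move over to behind the cover, fingers shut.

{"method": "drive_tool", "body": {
  "targets": [
    [0.029, -0.0473, 0.006, -4.5],
    [0.029, -0.0473, 0.006, -4.5],
    [0.029, -0.0473, 0.006, -4.5],
    [0.029, -0.0473, 0.006, -4.5],
    [0.029, -0.0473, 0.006, -4.5]
  ],
  "jaw": 0,
  "force": 40
}}

```text
clock: 1.62
position: [0.3696, 0.2917, 0.3344]
ee_rot: [0.0, 0.387, 0.922, 0.0]
contact_force: [0.9, -0.7, 0.0]
width: -0.0001
```

{"method": "drive_tool", "body": {
  "targets": [
    [0.029, -0.0473, 0, -4.5],
    [0.029, -0.0473, 0, -4.5],
    [0.029, -0.0473, 0, -4.5],
    [0.029, -0.0473, 0, -4.5],
    [0.029, -0.0473, 0, -4.5]
  ]
}}

```text
clock: 2.25
position: [0.5146, 0.055, 0.3342]
ee_rot: [0.0, 0.56, 0.829, 0.0]
contact_force: [1.1, -0.3, 0.0]
width: 0.0001
```

{"method": "drive_tool", "body": {
  "targets": [
    [0.029, -0.0473, 0, -4.5],
    [0.029, -0.0473, 0, -4.5],
    [0.029, -0.0473, 0, -4.5],
    [0.029, -0.0473, 0, -4.5],
    [0.029, -0.0473, 0, -4.5]
  ]
}}

```text
clock: 2.88
position: [0.6596, -0.1815, 0.3339]
ee_rot: [0.0, 0.711, 0.704, 0.0]
contact_force: [1.1, -0.1, 0.3]
width: 0.0004
```

```bash
python3 - <<'E'
from h import *
im=cv2.imread('pics/t0.png'); c=cv2.resize(im[170:260,140:240],None,fx=8,fy=6.5,interpolation=cv2.INTER_CUBIC)
c=cv2.resize(im[175:255,140:230],None,fx=7,fy=7,interpolation=cv2.INTER_CUBIC)
a=cams.get_image('top')
cols=[(0,255,0),(0,255,255),(255,0,255)]
for k,y in enumerate([-15,-20,-25]):
    y=np.radians(y); R=np.array([[np.cos(y),-np.sin(y)],[np.sin(y),np.cos(y)]])
    p=np.array([[-.05,-.05],[.05,-.05],[.05,.05],[-.05,.05]])@R.T+[.508,.223]
    q=proj(a,np.c_[p,np.full(4,.014)]); cv2.polylines(c,[((q-[140,175]+.5)*7).astype(int)],True,cols[k],1)
cv2.imwrite('pics/m.png',c)
h=np.array([.556,.022]);r=.142;hh=.015
for d in [95,90,80,70,60,50,40,30,20,10,5,0]:
    t=np.radians(d); print(d,np.round([h[0]-r*np.cos(t)+.003*np.sin(t)+hh, h[1]+r*np.sin(t)+.003*np.cos(t)+.073],4))
s=sensors.get_state();print(s['position'],s['ee_rot'],s['contact_force'],s['width'])
E
```

```text
95 [0.5864 0.2362]
90 [0.574 0.237]
80 [0.5493 0.2354]
70 [0.5253 0.2295]
60 [0.5026 0.2195]
50 [0.482  0.2057]
40 [0.4642 0.1886]
30 [0.4495 0.1686]
20 [0.4386 0.1464]
10 [0.4317 0.1226]
5 [0.4298 0.1104]
0 [0.429 0.098]
[ 0.66308503 -0.18867775  0.33230726] [ 0.0039143   0.71266474  0.70149303 -0.00108429] [ 5.69617195 -5.24407818 -0.13498802] -5.647011785177861e-05
```

View pics/m.png

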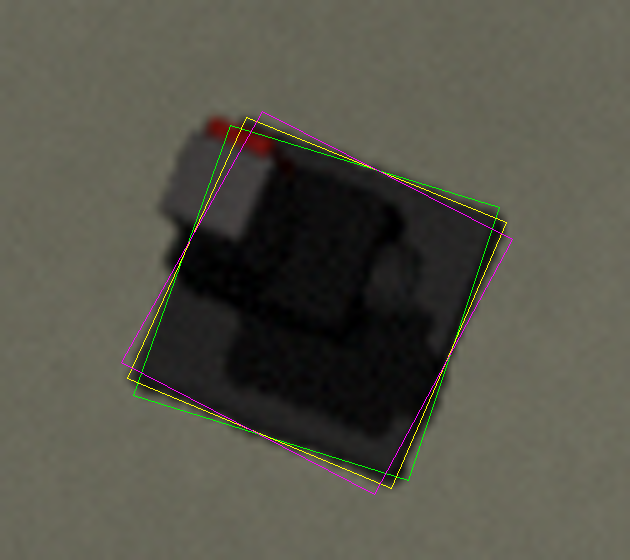

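The overlay shows that −20° (yellow) fits the mast base, centred at (0.508, 0.223). Next I go down behind the cover and make contact.

{"method": "drive_tool", "body": {
  "targets": [
    [0, 0, 0, 0],
    [0, 0.0015, -0.032, 0],
    [0, 0, -0.033, 0],
    [0, 0, -0.032, 0],
    [0, 0, 0, 0]
  ]
}}

```text
clock: 3.55
position: [0.6569, -0.1764, 0.2345]
ee_rot: [-0.003, 0.709, 0.705, -0.001]
contact_force: [-0.0, -0.1, 0.1]
width: 0.0
```

{"method": "drive_tool", "body": {
  "targets": [
    [-0.02, 0, 0, 0],
    [-0.02, 0, 0, 0],
    [-0.015, 0, 0, 0],
    [-0.01, 0, 0, 0],
    [-0.01, 0, 0, 0]
  ]
}}

```text
clock: 4.18
position: [0.5836, -0.1783, 0.2376]
ee_rot: [0.001, 0.71, 0.705, 0.0]
contact_force: [0.1, -0.8, 0.0]
width: 0.0
```

{"method": "drive_tool", "body": {
  "targets": [
    [-0.006, 0, 0, 0],
    [-0.006, 0, 0, 0],
    [-0.012, 0, -0.001, 0],
    [-0.012, 0, -0.002, 0],
    [-0.012, 0, -0.003, 0]
  ]
}}

```text
clock: 4.8
position: [0.5349, -0.1784, 0.2308]
ee_rot: [0.0, 0.71, 0.705, -0.0]
contact_force: [2.0, 0.1, 1.2]
width: -0.0003
```

```bash
python3 - <<'E'
from h import *
a=snap('scene','s1.png'); s=sensors.get_state();print(s['position'],s['contact_force'])
i=cv2.imread('pics/s1.png')[180:340,80:300];cv2.imwrite('pics/s1c.png',cv2.resize(i,None,fx=3,fy=3))
E
```

```text
[ 0.53287575 -0.17809233  0.23021063] [-0.75525182  0.47448233  0.37510525]
```

View pics/s1c.png

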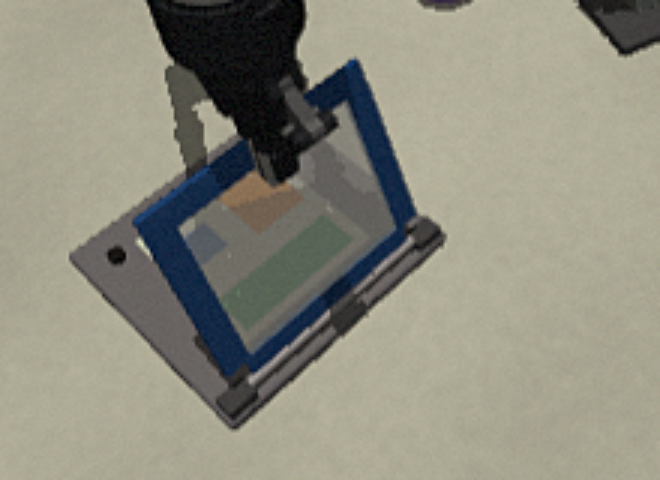

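The cover is following the fingertips, now at about 70° with the tips on the blue strip and pane near crop pixel (280, 165). I continue along the arc.

{"method": "drive_tool", "body": {
  "targets": [
    [-0.01, 0, -0.004, 0],
    [-0.01, 0, -0.004, 0],
    [-0.01, 0, -0.004, 0],
    [-0.01, 0, -0.0065, 0],
    [-0.01, 0, -0.0075, 0]
  ]
}}

```text
clock: 5.48
position: [0.485, -0.1782, 0.2044]
ee_rot: [-0.0, 0.71, 0.705, -0.0]
contact_force: [1.1, -0.5, 1.6]
width: -0.0
```

{"method": "drive_tool", "body": {
  "targets": [
    [-0.009, 0, -0.008, 0],
    [-0.009, 0, -0.009, 0],
    [-0.0075, 0, -0.0095, 0],
    [-0.0072, 0, -0.0105, 0],
    [-0.006, 0, -0.011, 0]
  ]
}}

```text
clock: 6.1
position: [0.4465, -0.1783, 0.1561]
ee_rot: [-0.0, 0.71, 0.705, -0.0]
contact_force: [0.8, -0.1, 1.2]
width: 0.0001
```

{"method": "drive_tool", "body": {
  "targets": [
    [-0.005, 0, -0.011, 0],
    [-0.003, 0, -0.009, 0],
    [-0.002, 0, -0.008, 0],
    [-0.002, 0, -0.008, 0],
    [-0.001, 0, -0.006, 0]
  ]
}}

```text
clock: 6.72
position: [0.434, -0.1783, 0.1144]
ee_rot: [-0.0, 0.71, 0.705, 0.0]
contact_force: [0.1, -0.1, 0.7]
width: 0.0
```

{"method": "drive_tool", "body": {
  "targets": [
    [0, 0, -0.004, 0],
    [0, 0, -0.004, 0],
    [0, 0, -0.003, 0],
    [0, 0, -0.002, 0],
    [0, 0, -0.001, 0]
  ]
}}

```text
clock: 7.35
position: [0.4341, -0.1783, 0.1008]
ee_rot: [0.0, 0.71, 0.705, 0.0]
contact_force: [-1.2, 0.7, 0.8]
width: -0.0003
```

{"method": "drive_tool", "body": {
  "targets": [
    [0, 0, -0.001, 0],
    [0, 0, -0.001, 0],
    [0, 0, -0.001, 0],
    [0, 0, 0, 0],
    [0, 0, 0, 0]
  ]
}}

```text
clock: 7.98
position: [0.4343, -0.1784, 0.0979]
ee_rot: [0.0, 0.71, 0.705, 0.0]
contact_force: [0.5, 0.2, 0.3]
width: 0.0002
```

{"method": "drive_tool", "body": {
  "targets": [
    [0, 0, -0.001, 0],
    [0, 0, -0.001, 0],
    [0, 0, 0, 0],
    [0, 0, 0, 0],
    [0, 0, 0, 0]
  ]
}}

```text
clock: 8.6
position: [0.4344, -0.1784, 0.097]
ee_rot: [0.001, 0.71, 0.705, 0.0]
contact_force: [-2.0, 0.5, 10.9]
width: 0.0002
```

The stops are reached: z stalls at 0.097 with 11 N. I lift clear, open the jaw and head to the mast.

{"method": "drive_tool", "body": {
  "targets": [
    [0, 0, 0.02, 0],
    [0, 0, 0.04, 0],
    [0, 0, 0.06, 0],
    [0, 0, 0.06, 0],
    [0, 0, 0.057, 0]
  ]
}}

```text
clock: 9.22
position: [0.4339, -0.1782, 0.335]
ee_rot: [0.001, 0.71, 0.705, 0.0]
contact_force: [-0.1, -1.2, -0.8]
width: 0.0001
```

{"method": "drive_tool", "body": {
  "targets": [
    [0.009, 0.05, 0, -2.5],
    [0.009, 0.05, 0, -2.5],
    [0.009, 0.05, 0, -2.5],
    [0.009, 0.05, 0, -2.5],
    [0.009, 0.05, 0, -2.5]
  ],
  "jaw": 0.0854
}}

```text
clock: 9.85
position: [0.4791, 0.0733, 0.3329]
ee_rot: [0.0, 0.783, 0.623, 0.0]
contact_force: [1.3, -1.2, 0.5]
width: 0.0854
```

{"method": "drive_tool", "body": {
  "targets": [
    [0.009, 0.05, 0.005, -2.5],
    [0.009, 0.05, 0.005, -2.5],
    [0.0055, 0.035, 0, -2.1],
    [0.005, 0.015, 0, 0],
    [0, 0, 0, 0]
  ]
}}

```text
clock: 10.48
position: [0.5078, 0.2218, 0.3424]
ee_rot: [0.0, 0.819, 0.574, -0.001]
contact_force: [0.2, -0.1, 0.2]
width: 0.0856
```

```bash
python3 - <<'E'
from h import *
a=snap('scene','s2.png')
for c in ['scene','top','scene']:
  if c=='top': cams.get_image('top')
  for q in ['cover_edge','grip','mast']: print(q,c,[(np.round(d['point'],3).tolist(),round(d['score'],2)) for d in spotter.landmark_of(q,c)[:2]])
s=sensors.get_state();print(s['position'],s['ee_rot'],s['contact_force'],s['width'])
cv2.imwrite('pics/s2c.png',cv2.resize(cv2.imread('pics/s2.png')[90:330,90:370],None,fx=2.5,fy=2.5))
E
```

```text
cover_edge scene [([0.39, -0.179, 0.026], 0.94)]
grip scene [([0.513, 0.226, 0.18], 0.95), ([0.554, -0.183, 0.022], 0.51)]
mast scene []
cover_edge top [([0.39, -0.181, 0.027], 0.55)]
grip top [([0.511, 0.223, 0.183], 0.73)]
mast top [([0.508, 0.222, -0.002], 0.84)]
cover_edge scene [([0.39, -0.179, 0.026], 0.94)]
grip scene [([0.513, 0.226, 0.18], 0.95), ([0.554, -0.183, 0.022], 0.51)]
mast scene []
[0.50762281 0.22132045 0.34305564] [9.60254092e-05 8.19315652e-01 5.73342694e-01 9.17933265e-05] [-0.66200267  0.81828004  0.85169184] 0.0854176176348346
```

View pics/s2c.png

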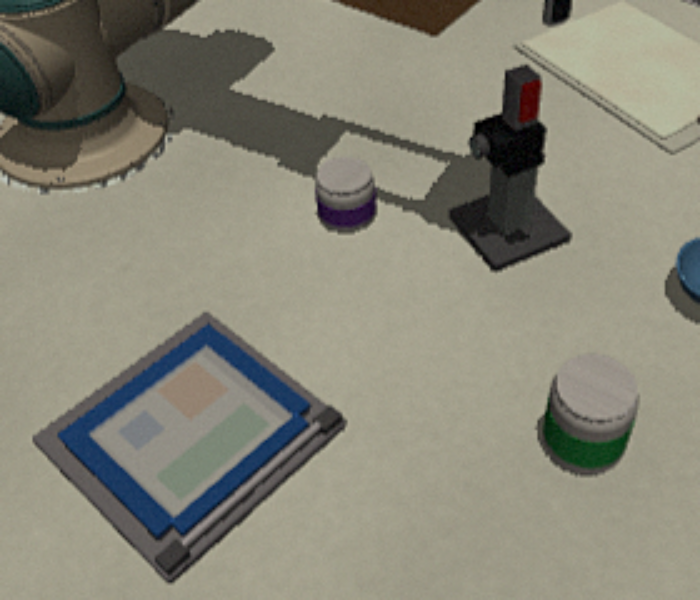

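The cover lies flat on its stops (`cover_edge` z ≈ 0.026). Tool yaw is −20°. I go down around the grip.

{"method": "drive_tool", "body": {
  "targets": [
    [0.0023, 0.0015, -0.025, 0],
    [0, 0, -0.03, 0],
    [0, 0, -0.028, 0],
    [0, 0, -0.02, 0],
    [0, 0, 0, 0]
  ]
}}

```text
clock: 11.65
position: [0.509, 0.2228, 0.2384]
ee_rot: [-0.001, 0.819, 0.574, -0.002]
contact_force: [-0.0, 0.4, 0.1]
width: 0.0853
```

{"method": "drive_tool", "body": {
  "targets": [
    [0, 0, 0, 0],
    [0, 0, 0, 0],
    [0, 0, 0, 0],
    [0, 0, 0, 0],
    [0, 0, 0, 0]
  ],
  "jaw": 0.045
}}

```text
clock: 12.28
position: [0.5099, 0.2232, 0.2401]
ee_rot: [0.0, 0.819, 0.574, 0.0]
contact_force: [0.3, -0.7, -1.0]
width: 0.0449
```

```bash
python3 - <<'E'
from h import *
a=snap('scene','s3.png');b=snap('top','t3.png')
s=sensors.get_state();print(s['position'],s['ee_rot'],s['contact_force'],s['width'])
x=cv2.resize(cv2.imread('pics/s3.png')[90:210,250:340],None,fx=4.4,fy=4.4);y=cv2.resize(cv2.imread('pics/t3.png')[160:280,130:220],None,fx=4.4,fy=4.4)
cv2.imwrite('pics/s3c.png',np.hstack([x,y]))
E
```

```text
[0.50990765 0.22318754 0.23995993] [5.18778525e-05 8.19167123e-01 5.73554899e-01 3.06310785e-05] [-0.09263549 -0.35115294  1.41806624] 0.044947723368826006
```

View pics/s3c.png

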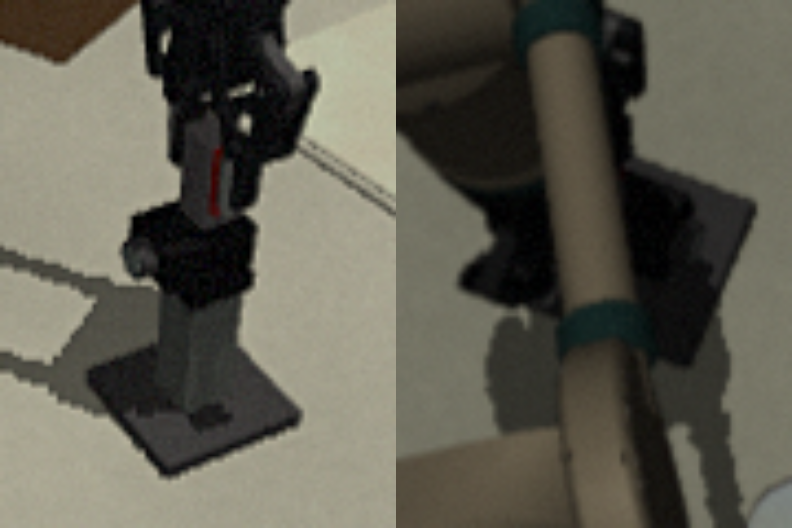

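The fingers straddle the grip with a pad facing the red button (left half, around 217, 180). Squeezing now.

{"method": "drive_tool", "body": {
  "targets": [
    [0, 0, 0, 0],
    [0, 0, 0, 0],
    [0, 0, 0, 0],
    [0, 0, 0, 0],
    [0, 0, 0, 0]
  ],
  "jaw": 0.02,
  "force": 50
}}

```text
clock: 13.0
position: [0.5097, 0.2233, 0.2405]
ee_rot: [-0.0, 0.819, 0.574, 0.0]
contact_force: [-1.7, 0.2, 5.4]
width: 0.0256
```

Width is 26 mm, so the button is fully in. Lifting.

{"method": "drive_tool", "body": {
  "targets": [
    [0, 0, 0.005, 0],
    [0, 0, 0.008, 0],
    [0, 0, 0.01, 0],
    [0, 0, 0.01, 0],
    [0, 0, 0.007, 0]
  ]
}}

```text
clock: 13.62
position: [0.5097, 0.2233, 0.2806]
ee_rot: [-0.0, 0.819, 0.574, 0.0]
contact_force: [1.5, 2.5, -9.2]
width: 0.0255
```

{"method": "drive_tool", "body": {
  "targets": [
    [0, 0, 0.01, 0],
    [0, 0, 0.01, 0],
    [0, 0, 0.01, 0],
    [0, 0, 0.01, 0],
    [0, 0, 0.01, 0]
  ]
}}

```text
clock: 14.25
position: [0.5097, 0.2233, 0.3305]
ee_rot: [-0.0, 0.819, 0.574, -0.0]
contact_force: [1.2, 3.2, -10.2]
width: 0.0254
```

{"method": "drive_tool", "body": {
  "targets": [
    [0, 0, 0.01, 0],
    [0, 0, 0.008, 0],
    [0, 0, 0.006, 0],
    [0, 0, 0.003, 0],
    [0, 0, 0, 0]
  ]
}}

```text
clock: 14.88
position: [0.5097, 0.2233, 0.3572]
ee_rot: [-0.0, 0.819, 0.574, 0.0]
contact_force: [0.2, 3.3, -7.6]
width: 0.0255
```

{"method": "drive_tool", "body": {
  "targets": [
    [0, 0, 0.001, 0],
    [0, 0, 0.001, 0],
    [0, 0, 0.001, 0],
    [0, 0, 0, 0],
    [0, 0, 0, 0]
  ]
}}

```text
clock: 15.5
position: [0.5098, 0.2233, 0.3599]
ee_rot: [-0.0, 0.819, 0.574, -0.0]
contact_force: [-0.6, 3.3, -8.1]
width: 0.0256
```

{"method": "drive_tool", "body": {
  "targets": [
    [0, 0, 0.001, 0],
    [0, 0, 0.0005, 0],
    [0, 0, 0, 0],
    [0, 0, 0, 0],
    [0, 0, 0, 0]
  ]
}}

```text
clock: 16.12
position: [0.5098, 0.2233, 0.3607]
ee_rot: [-0.0, 0.819, 0.574, -0.0]
contact_force: [-0.3, 4.9, -14.1]
width: 0.0257
```

{"method": "drive_tool", "body": {
  "targets": [
    [0, 0, 0.0005, 0],
    [0, 0, 0, 0],
    [0, 0, 0, 0],
    [0, 0, 0, 0],
    [0, 0, 0, 0]
  ]
}}

```text
clock: 16.75
position: [0.5098, 0.2233, 0.3607]
ee_rot: [-0.0, 0.819, 0.574, -0.001]
contact_force: [-0.5, 5.2, -17.1]
width: 0.0255
```

```bash
python3 - <<'E'
from h import *
a=snap('scene','s4.png')
for q in ['cover_edge','grip','purple_tin','green_tin','bowl']: print(q,[(np.round(d['point'],3).tolist(),round(d['score'],2)) for d in spotter.landmark_of(q,'scene')[:2]])
s=sensors.get_state();print(s['position'],s['contact_force'],s['width'])
cv2.imwrite('pics/s4c.png',cv2.resize(cv2.imread('pics/s4.png')[60:330,90:410],None,fx=2.2,fy=2.2))
E
```

```text
cover_edge [([0.392, -0.182, 0.026], 0.78)]
grip [([0.515, 0.227, 0.3], 0.84), ([0.731, 0.292, 0.002], 0.51)]
purple_tin [([0.356, 0.12, -0.004], 0.65), ([0.391, -0.181, 0.023], 0.32)]
green_tin [([0.734, 0.057, 0.001], 0.69)]
bowl [([0.731, 0.29, 0.0], 0.65)]
[0.5097932  0.22324607 0.36071348] [  0.05612092   6.54767482 -17.14773475] 0.025521457375040062
```

View pics/s4c.png

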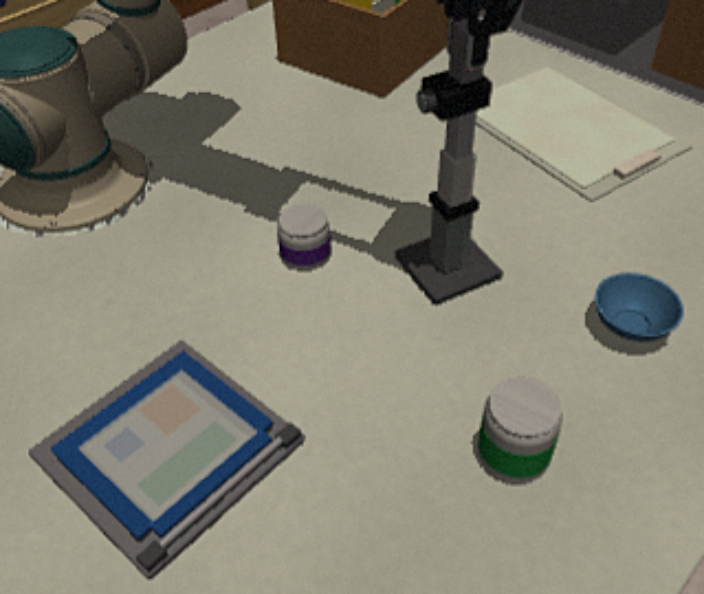

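The mast is extended (grip z 0.180 → 0.300), the cover is down and the bystanders haven't moved. Handing in.

```bash
python3 -c "
from rig import manip; print(manip.sign_off())"
```

```text
the job is handed in; nothing more can be done
None
```

The job is done and handed in: the cover is down on its rubber stops and the arm is holding the mast at its second, topmost stop with the button squeezed. It took about 17 s of the 48 s.

- **Cover:** I lowered it along its arc with 1–2 N, then it met the stops and the contact force rose to about 11 N. The last picture shows it flat, with the free edge at about 26 mm (25 mm expected).
- **Mast:** I squeezed the grip at 50 N to a width of 25.5 mm, which means the button is fully in. The tool then rose 120 mm without catching at the first stop, until it stalled and the downward force went from 8 N to 17 N. The camera put the grip at 0.300 m, up from 0.180 m at home.
- **Tins and bowl:** they read within a few millimetres of where they started.

No check failed. The camera placed the grip about 5 mm from the tool's own x position, roughly its stated accuracy, and the squeeze went as expected.

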